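# Heaviest film canister, held over the pressing plates

### The job

Stack the loose dark grey metal plate squarely on its twin on the light box, edges flush, and let go of it. Then find the weight for this press: heft each of the three closed film canisters on the cork mat, lifting them clear one at a time in order along the row from the one nearest the light box, and standing the lighter ones back upright on the mat. Finish still holding the heaviest one upright in the gripper, steady, about 10 cm above the middle of the plates, with the other two standing on the mat and the dish, reel and lens cap left where they were.

Things in the scene. Friction and masses are not known exactly. Their poses are not given: they have to be found in the camera images.
- lightbox: fixed black light box with a white top, 160 mm (x) by 120 mm (y), 30 mm high; origin at the centre of its underside; the small toggle switch on its +y side sticks out 11 mm and is not used
- lower_plate: dark grey anodised aluminium flattening plate, 90 mm (its x) by 50 mm (its y) by 10 mm thick, 0.12 kg; origin at the centre of its underside. It lies loose on the light box near the middle of its top, long side within 15 degrees of the box's long side, its underside 30 mm above the table
- loose_plate: dark grey anodised aluminium flattening plate, 90 mm (its x) by 50 mm (its y) by 10 mm thick, 0.12 kg; origin at the centre of its underside. It starts flat on the table between the light box and the cork mat; gripped across its 50 mm width
- tray: fixed flat cork mat, 100 mm (x) by 270 mm (y), 8 mm thick, no rim; origin at the centre of its underside, so its upper face is at z = 8 mm. The three canisters stand on it in a row along its y axis, about 85 mm apart; the +y end is the one nearest the light box
- can_near: black plastic film canister with grey snap lid, closed, 33 mm diameter (lid lip 35 mm, at 43 to 47 mm height), 51 mm high; origin at the centre of its underside, z up along its axis. The three look alike, one (any of them) is several times heavier than the other two: about 0.24 to 0.33 kg against about 0.05 to 0.065 kg. Its filling has a millimetre or two of play inside. This one is the one nearest the light box (+y end of the row) at the start
- can_middle: black plastic film canister with grey snap lid, closed, 33 mm diameter (lid lip 35 mm, at 43 to 47 mm height), 51 mm high; origin at the centre of its underside, z up along its axis. The three look alike, one (any of them) is several times heavier than the other two: about 0.24 to 0.33 kg against about 0.05 to 0.065 kg. Its filling has a millimetre or two of play inside. This one is the middle one of the row at the start
- can_far: black plastic film canister with grey snap lid, closed, 33 mm diameter (lid lip 35 mm, at 43 to 47 mm height), 51 mm high; origin at the centre of its underside, z up along its axis. The three look alike, one (any of them) is several times heavier than the other two: about 0.24 to 0.33 kg against about 0.05 to 0.065 kg. Its filling has a millimetre or two of play inside. This one is the one farthest from the light box (-y end of the row) at the start
- reel: bystander: stainless steel developing reel, 90 mm diameter, 47 mm high, standing flat beyond the mat; origin at the centre of its underside
- lens_cap: bystander: aluminium lens cap, 54 mm diameter, 10 mm thick; origin at the centre of its underside
- dish: bystander: white ceramic dish, 90 mm diameter, 25 mm high; origin at the centre of its underside

How it is judged:
On the way, in this order (a step that is already met when the one before it is completed fails the run):
1. the loose plate lies squarely on the lower plate on the light box and is let go (x of loose_plate in the frame of lower_plate between -0.007 and 0.007 m and y of loose_plate in the frame of lower_plate between -0.007 and 0.007 m and z of loose_plate in the frame of lower_plate between 0.007 and 0.013 m and angle between the x axis of loose_plate and the x axis of lower_plate, either way round below 0.12 rad and contact force between the fingers and loose_plate below 0.1 N and linear speed of loose_plate below 0.02 m/s and z of lower_plate in the frame of lightbox between 0.027 and 0.033 m and horizontal distance between lower_plate and lightbox below 0.04 m), for 0.2 s.
2. the first canister of the row (counted from the light box) is lifted clear of the cork mat while the other two stand on it (z of can_near in the frame of tray above 0.028 m and contact force between the fingers and can_near above 0.5 N and contact force between can_near and tray below 0.01 N and contact force between each of can_middle, can_far and tray above 0.15 N and angle between each of can_middle, can_far's own z axis and vertical below 0.15 rad and linear speed of each of can_middle, can_far below 0.03 m/s and z of can_middle in the frame of tray between 0.004 and 0.012 m and z of can_far in the frame of tray between 0.004 and 0.012 m), for 0.2 s.
3. the second canister of the row (counted from the light box) is lifted clear of the cork mat while the other two stand on it (z of can_middle in the frame of tray above 0.028 m and contact force between the fingers and can_middle above 0.5 N and contact force between can_middle and tray below 0.01 N and contact force between each of can_near, can_far and tray above 0.15 N and angle between each of can_near, can_far's own z axis and vertical below 0.15 rad and linear speed of each of can_near, can_far below 0.03 m/s and z of can_near in the frame of tray between 0.004 and 0.012 m and z of can_far in the frame of tray between 0.004 and 0.012 m), for 0.2 s.
4. the third canister of the row (counted from the light box) is lifted clear of the cork mat while the other two stand on it (z of can_far in the frame of tray above 0.028 m and contact force between the fingers and can_far above 0.5 N and contact force between can_far and tray below 0.01 N and contact force between each of can_near, can_middle and tray above 0.15 N and angle between each of can_near, can_middle's own z axis and vertical below 0.15 rad and linear speed of each of can_near, can_middle below 0.03 m/s and z of can_near in the frame of tray between 0.004 and 0.012 m and z of can_middle in the frame of tray between 0.004 and 0.012 m), for 0.2 s.
At the end, for the whole second after the job is handed in: Loose plate on lower plate within 7 mm and 0.12 rad, released, on the light box. Heavy canister held upright (0.25 rad), still, touching nothing else, 40 to 190 mm over the pile and within 35 mm of its middle. The two light ones (each under 1.3 N on the mat) stand on it, untouched (all of step 1 and ((contact force between the fingers and can_near above 0.5 N and contact force between can_near and tray below 0.01 N and z of can_near in the frame of loose_plate between 0.05 and 0.2 m and horizontal distance between can_near and loose_plate below 0.035 m and angle between can_near's own z axis and vertical below 0.25 rad and linear speed of each of can_near, can_middle, can_far below 0.03 m/s and contact force between can_middle and tray between 0.15 and 1.3 N and angle between each of can_middle, can_far's own z axis and vertical below 0.15 rad and z of can_middle in the frame of tray between 0.004 and 0.012 m and contact force between the fingers and can_middle below 0.05 N and contact force between can_far and tray between 0.15 and 1.3 N and z of can_far in the frame of tray between 0.004 and 0.012 m and contact force between the fingers and can_far below 0.05 N) or (contact force between the fingers and can_middle above 0.5 N and contact force between can_middle and tray below 0.01 N and z of can_middle in the frame of loose_plate between 0.05 and 0.2 m and horizontal distance between can_middle and loose_plate below 0.035 m and angle between can_middle's own z axis and vertical below 0.25 rad and linear speed of each of can_middle, can_near, can_far below 0.03 m/s and contact force between can_near and tray between 0.15 and 1.3 N and angle between each of can_near, can_far's own z axis and vertical below 0.15 rad and z of can_near in the frame of tray between 0.004 and 0.012 m and contact force between the fingers and can_near below 0.05 N and contact force between can_far and tray between 0.15 and 1.3 N and z of can_far in the frame of tray between 0.004 and 0.012 m and contact force between the fingers and can_far below 0.05 N) or (contact force between the fingers and can_far above 0.5 N and contact force between can_far and tray below 0.01 N and z of can_far in the frame of loose_plate between 0.05 and 0.2 m and horizontal distance between can_far and loose_plate below 0.035 m and angle between can_far's own z axis and vertical below 0.25 rad and linear speed of each of can_far, can_near, can_middle below 0.03 m/s and contact force between can_near and tray between 0.15 and 1.3 N and angle between each of can_near, can_middle's own z axis and vertical below 0.15 rad and z of can_near in the frame of tray between 0.004 and 0.012 m and contact force between the fingers and can_near below 0.05 N and contact force between can_middle and tray between 0.15 and 1.3 N and z of can_middle in the frame of tray between 0.004 and 0.012 m and contact force between the fingers and can_middle below 0.05 N))); the arm keeps its last pose, push and grip.
It fails at once if a bystander (reel, lens cap or dish) is pushed more than 15 mm (distance of any of reel, lens_cap, dish from where it was at the start of the episode above 0.015 m).
It fails at once if a canister is tipped over (angle between any of can_near, can_middle, can_far's own z axis and vertical above 0.8 rad).
It also fails if it takes over 72 s, if anything falls off the work surface, if the arm or the gripper's body presses on something with over 40 N, if the wrist force passes 120 N, or if a joint passes its speed limit or range.

### The arm

A 7-joint arm with a two-finger parallel gripper is mounted at the origin on the work surface. World frame = base frame: x ahead of the robot, y to its left, z up, the work surface at z = 0. Lengths are in m, angles in rad, forces in N, time in s.
With the tool pointing down it reaches from about 0.425 to 0.875 m from the base axis. Payload 4.7 kg.
Tool frame: the origin (TCP) lies at the centre of the arm's flange, where the gripper is bolted on; the fingertips stand 182 mm ahead of it and the grasp point (between the pads) lies ahead of it (ctrl.hold_point_z is the z of the grasp point in the tool frame, in m); z points along the fingers, y is the direction in which the jaws open and shut (so a half turn about z gives the same grasp; the last joint's range is limited). The gripper opens to 87 mm and grips with 3 to 60 N. Pads are 19 mm wide; open, the fingers measure 117 mm over their backs; the gripper's body (75 mm by 190 mm) begins 51 mm behind the grasp point.
Start: joints at [1.328, 0.321, -0.07, 1.45, 0.023, 1.371, -0.057], TCP at [0.165, -0.629, 0.405] pointing down, gripper open.
Joint ranges: [-2.86, 2.86], [-0.3, 2.09], [-1.38, 1.24], [0.06, 2.45], [-1.56, 4.7], [0.09, 2.05], [-2.69, 2.69]. Speed limits (rad/s): [2.57, 2.57, 3.14, 3.14, 3.14, 3.14, 3.14].

### API

Orientations are given as a rotation vector (axis times angle).
In Python, from bench import get_state, imaging, workorder, ctrl gives the robot as it stands.
- The arm moves only by the tool step_arm, never from a script. Its argument "increments" is a list of rows, each an object of numbers: "claw": the opening, from 0 (shut) to 1 (fully open); "tx", "ty", "tz": the shift along the tool's x, y, z in m; "spin": the turn about the tool's z in degrees. A call has 1 to 8 rows; each row is the pose to reach, as a shift and turn from the pose commanded when the call began, along the tool's axes at that moment; what a row does not reach only later rows make up. A row lasts 1/12 s, in which the tool goes at most 41.7 mm and 7.16 degrees, less where a joint would pass 70% of its speed; a pose out of reach is approached as far as the arm can. A call with a gripper value outside its range is refused whole. The fingers move at their own pace and stop on an object; "force" is the grip in N (left out, the last holds). Time passes only in rows, so rows that repeat a pose let the fingers close. It gives the time, the measured TCP pose, the force and the opening at its end, in the units of the state.
- get_state(): the state, without advancing time (a new reading comes with each control period).
- imaging.get_image(name): name is "scene" or "top" or "wrist"; returns the picture (400x640x3 uint8, blue, green, red); there is no depth.
- imaging.camera_params(name): a dict with "intrinsics" (3x3 intrinsics, pixels), "camera_from_world" (4x4, takes a point from world to camera coordinates). Camera axes: x right, y down, z forward; pixel columns grow to the right and rows downward; lengths in m; the calibration is good to about 2 mm. A picture is of the moment at which its call begins: read the wrist's pose just before it. camera_params takes no time and is no camera call; for the wrist camera it gives the pose at the moment of the call.
- workorder.close_job(): hands the job in, once; it reports no verdict.
The state is a dict: "time": time; "joint_positions": joint angles; "qd": joint speeds; "joint_torque": joint torques, N m; "position": TCP position; "tool_rot": TCP orientation; "ft_force": force on the tool from outside, world axes, zero at the start; "torque": the same for the moment, N m; "grip_width": opening from 0.0 (shut) to 1.0 (fully open).
Only numpy, scipy, OpenCV 4.12 (cv2) and the standard library are available. Lean on these libraries where they do the work, as an engineer would, in place of code of your own. Each camera call takes 0.05 s, during which the arm holds its last target. There are 200 camera calls.

## Working session

There is one attempt and no reset: what is moved stays moved. The work goes in short steps, Python scripts to look and compute and a tool call to move; the robot and the scene stay as the last step left them, time stands still between calls to the robot, and variables do not carry over. Pictures are saved under pics/ and viewed, on a budget of 10 in all, crops included, one or two more only if the job needs it, and the job is handed in when it is done.

Besides the shell and the picture viewer there is one more tool, called after "Request:" as name([rows], argument=value, ...), one row to a line, values as JSON. step_arm: Moves the arm, as the interface text tells. Its arguments: {"type":"object","properties":{"increments":{"type":"array"},"force":{"type":"number"}},"required":["increments"]}

```bash
mkdir -p pics; ls; python3 - <<'E'
from bench import get_state, imaging, workorder, ctrl
import cv2,numpy as np
s=get_state();print({k:np.round(v,3).tolist() for k,v in s.items()},ctrl.hold_point_z)
for n in("top","scene"):
    cv2.imwrite(f"pics/{n}0.png",imaging.get_image(n)); p=imaging.camera_params(n);print(n,np.round(p["intrinsics"],1).tolist(),np.round(p["camera_from_world"],3).tolist())
E
```

```text
pics
{'time': 0.0, 'joint_positions': [1.328, 0.322, -0.07, 1.452, 0.023, 1.371, -0.057], 'qd': [0.001, 0.0, -0.001, 0.001, 0.001, 0.002, -0.0], 'joint_torque': [0.0, -49.129, -0.404, -31.253, -0.064, 0.044, 0.0], 'position': [0.165, -0.629, 0.404], 'tool_rot': [-3.114, -0.402, 0.001], 'ft_force': [-1.016, 0.04, 0.047], 'torque': [-0.02, 0.004, -0.037], 'grip_width': 0.995} 0.1635
top [[380.4, 0.0, 328.2], [0.0, 380.4, 201.0], [0.0, 0.0, 1.0]] [[0.021, -0.999, 0.029, -0.047], [-0.993, -0.024, -0.113, 0.637], [0.114, -0.026, -0.993, 0.789], [0.0, 0.0, 0.0, 1.0]]
scene [[407.3, 0.0, 325.4], [0.0, 407.3, 199.5], [0.0, 0.0, 1.0]] [[-0.829, 0.559, 0.0, 0.542], [0.324, 0.481, -0.815, -0.156], [-0.456, -0.676, -0.58, 1.141], [0.0, 0.0, 0.0, 1.0]]
```

View pics/top0.png

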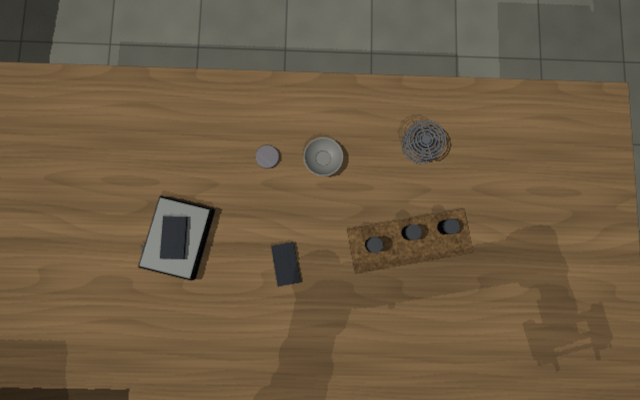

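View pics/scene0.png

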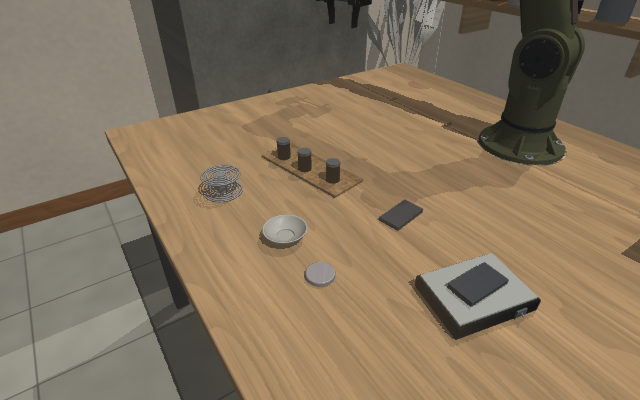

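Top view: light box at (178,237) with the lower plate at (174,237). The loose plate is at (287,264), the cans at (375,245), (413,232) and (450,227), the dish at (324,157), the reel at (425,140) and the cap at (267,157). The scene view agrees.

```bash
cat > h.py <<'E'
from bench import get_state, imaging, workorder, ctrl
import cv2,numpy as np
from scipy.spatial.transform import Rotation as R
def cast(px,z,p):
    K=np.array(p["intrinsics"]);T=np.array(p["camera_from_world"])
    r=np.c_[np.atleast_2d(px),np.ones(len(np.atleast_2d(px)))]@np.linalg.inv(K).T@T[:3,:3]
    c=-T[:3,:3].T@T[:3,3]; return (c+r*((z-c[2])/r[:,2])[:,None])[:,:2]
def contours(mask,roi):
    m=np.zeros_like(mask);x0,y0,x1,y1=roi;m[y0:y1,x0:x1]=mask[y0:y1,x0:x1]
    c,_=cv2.findContours(m,cv2.RETR_EXTERNAL,cv2.CHAIN_APPROX_NONE)
    return sorted(c,key=cv2.contourArea,reverse=True)
def rect(c,z,p):
    w=cast(c[:,0,:].astype(float),z,p);(cx,cy),(a,b),t=cv2.minAreaRect((w*1000).astype(np.float32))
    if a<b:a,b,t=b,a,t+90
    return np.round([cx,cy,a,b,(t+90)%180-90],1)
def tool():
    s=get_state();M=R.from_rotvec(s["tool_rot"]).as_matrix();return np.array(s["position"]),M,s
def plan(x,y,z,yaw=None):
    "move of the grasp point to x,y,z with jaw axis at world angle yaw(deg)"
    p,M,s=tool();g=p+M[:,2]*ctrl.hold_point_z
    d=M.T@(np.array([x,y,z])-g);o=["d(tool)",d.round(4).tolist()]
    if yaw is not None:
        c=np.degrees(np.arctan2(M[1,1],M[0,1]));sp=-((yaw-c+90)%180-90);o+=["spin",round(sp,2),"cur jaw yaw",round(c,1)]
    print(*o,"grasp pt",g.round(4),"tilt",M[:,2].round(3))
E
python3 - <<'E'
from h import *
im=cv2.imread("pics/top0.png");p=imaging.camera_params("top")
g=im.max(2);hsv=cv2.cvtColor(im,cv2.COLOR_BGR2HSV)
print([im[y,x].tolist() for x,y in((174,237),(287,264),(207,240),(375,245),(413,232),(450,227),(180,205),(360,260),(250,250))])
m=((g<85)&(hsv[...,1]<110)).astype(np.uint8)*255
for n,roi,z in(("loose",(262,232,310,296),.01),("lower",(155,212,194,264),.04)):
    print(n,rect(contours(m,roi)[0],z,p))
for n,q,z in(("cans",[(375,243),(413,231),(450,226)],.059),("dish",[(324,157)],.0),("cap",[(267,157)],.0),("reel",[(425,140)],.02),("boxcorners",[(160,197),(213,207),(193,278),(140,267)],.03),("mat",[(347,228),(467,209),(473,251),(356,272)],.008)):print(n,cast(np.array(q,float),z,p).round(3).tolist())
cv2.imwrite("pics/c.png",cv2.resize(np.hstack([im[200:290,130:310],im[200:290,340:480]]),None,fx=2.5,fy=2.5,interpolation=cv2.INTER_NEAREST)) 
E
```

```text
[[54, 50, 47], [51, 47, 44], [34, 51, 64], [68, 66, 63], [67, 64, 62], [66, 64, 63], [128, 133, 130], [46, 75, 96], [60, 89, 112]]
loose [501.3  58.4  90.9  51.4  11.2]
lower [ 5.53e+02  2.91e+02  8.89e+01  5.75e+01 -3.00e-01]
cans [[0.549, -0.131], [0.576, -0.212], [0.589, -0.291]]
dish [[0.744, -0.021]]
cap [[0.74, 0.109]]
reel [[0.785, -0.25]]
boxcorners [[0.639, 0.332], [0.62, 0.217], [0.468, 0.251], [0.489, 0.363]]
mat [[0.582, -0.076], [0.631, -0.348], [0.537, -0.36], [0.485, -0.098]]
```

View pics/c.png

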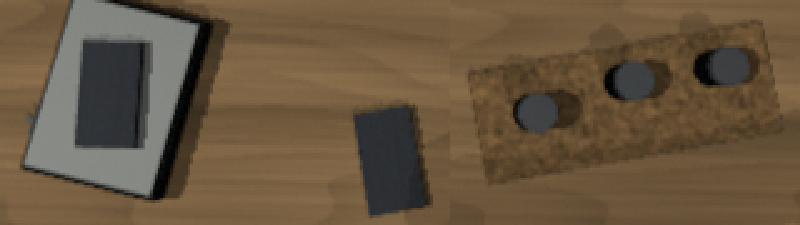

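The crop shows the lower plate plus its visible -y side face, so its centre is nearer y≈0.294 with yaw≈0. The loose plate and the three can lids are clear. Next I'll move towards the loose plate by way of (0.5,-0.3).

```bash
python3 - <<'E'
from h import *
plan(.48,-.35,.24,101.2);plan(.5,.058,.2,101.2)
c=imaging.camera_params("wrist");p,M,s=tool();T=np.array(c["camera_from_world"]);print(M.T@(-T[:3,:3].T@T[:3,3]-p),(T[:3,:3]@M).round(3),c["intrinsics"])
E
```

```text
d(tool) [0.3754, -0.1891, 0.0006] spin 3.51 cur jaw yaw -75.3 grasp pt [ 0.1649 -0.6282  0.2403] tilt [-0.001  0.002 -1.   ]
d(tool) [0.4984, -0.5785, 0.0412] spin 3.51 cur jaw yaw -75.3 grasp pt [ 0.1649 -0.6282  0.2403] tilt [-0.001  0.002 -1.   ]
[0.08374686 0.00012232 0.01962202] [[-0.     1.     0.   ]
 [-0.953 -0.    -0.304]
 [-0.304 -0.     0.953]] [[309.789026     0.         322.46921703]
 [  0.         309.789026   199.03264458]
 [  0.           0.           1.        ]]
```

Request:
step_arm([
  {"claw": 1, "tx": 0.375, "ty": -0.19, "tz": 0, "spin": 3.5},
  {"claw": 1, "tx": 0.375, "ty": -0.19, "tz": 0, "spin": 3.5},
  {"claw": 1, "tx": 0.375, "ty": -0.19, "tz": 0, "spin": 3.5},
  {"claw": 1, "tx": 0.375, "ty": -0.19, "tz": 0, "spin": 3.5},
  {"claw": 1, "tx": 0.375, "ty": -0.19, "tz": 0, "spin": 3.5},
  {"claw": 1, "tx": 0.375, "ty": -0.19, "tz": 0, "spin": 3.5},
  {"claw": 1, "tx": 0.375, "ty": -0.19, "tz": 0, "spin": 3.5},
  {"claw": 1, "tx": 0.375, "ty": -0.19, "tz": 0, "spin": 3.5},
], force=15)

```text
time: 0.77
position: [0.4155, -0.4057, 0.4045]
tool_rot: [-3.126, -0.307, 0.001]
ft_force: [0.9, -1.5, 0.6]
grip_width: 0.996
```

```bash
python3 -c "
from h import *
plan(.5,.058,.2,101.2)"
```

```text
d(tool) [0.1731, -0.4384, 0.041] spin 0.01 cur jaw yaw -78.8 grasp pt [ 0.4154 -0.4057  0.241 ] tilt [-0.  0. -1.]
```

Request:
step_arm([
  {"tx": 0.173, "ty": -0.438, "tz": 0.04},
  {"tx": 0.173, "ty": -0.438, "tz": 0.04},
  {"tx": 0.173, "ty": -0.438, "tz": 0.04},
  {"tx": 0.173, "ty": -0.438, "tz": 0.04},
  {"tx": 0.173, "ty": -0.438, "tz": 0.04},
  {"tx": 0.173, "ty": -0.438, "tz": 0.04},
  {"tx": 0.173, "ty": -0.438, "tz": 0.04},
  {"tx": 0.173, "ty": -0.438, "tz": 0.04},
])

```text
invalid input at $.increments[0]: expected keys claw, tx, ty, tz, spin
```

```bash
python3 -c "
from h import *
plan(.5,.058,.2,101.2)"
```

```text
d(tool) [0.1731, -0.4384, 0.041] spin 0.01 cur jaw yaw -78.8 grasp pt [ 0.4154 -0.4057  0.241 ] tilt [-0.  0. -1.]
```

Request:
step_arm([
  {"claw": 1, "tx": 0.173, "ty": -0.438, "tz": 0.04, "spin": 0},
  {"claw": 1, "tx": 0.173, "ty": -0.438, "tz": 0.04, "spin": 0},
  {"claw": 1, "tx": 0.173, "ty": -0.438, "tz": 0.04, "spin": 0},
  {"claw": 1, "tx": 0.173, "ty": -0.438, "tz": 0.04, "spin": 0},
  {"claw": 1, "tx": 0.173, "ty": -0.438, "tz": 0.04, "spin": 0},
  {"claw": 1, "tx": 0.173, "ty": -0.438, "tz": 0.04, "spin": 0},
  {"claw": 1, "tx": 0.173, "ty": -0.438, "tz": 0.04, "spin": 0},
  {"claw": 1, "tx": 0.173, "ty": -0.438, "tz": 0.04, "spin": 0},
])

```text
time: 1.43
position: [0.4737, -0.0787, 0.3762]
tool_rot: [3.126, 0.306, -0.0]
ft_force: [1.1, -0.4, -0.2]
grip_width: 1.001
```

```bash
python3 -c "
from h import *
plan(.5,.058,.2,101.2)"
```

```text
d(tool) [0.0524, -0.1291, 0.0126] spin -0.0 cur jaw yaw -78.8 grasp pt [ 0.4736 -0.0788  0.2127] tilt [-0.    -0.001 -1.   ]
```

Request:
step_arm([
  {"claw": 1, "tx": 0.052, "ty": -0.129, "tz": 0.013, "spin": 0},
  {"claw": 1, "tx": 0.052, "ty": -0.129, "tz": 0.013, "spin": 0},
  {"claw": 1, "tx": 0.052, "ty": -0.129, "tz": 0.013, "spin": 0},
  {"claw": 1, "tx": 0.052, "ty": -0.129, "tz": 0.013, "spin": 0},
  {"claw": 1, "tx": 0.052, "ty": -0.129, "tz": 0.013, "spin": 0},
])

```text
time: 1.85
position: [0.4995, 0.0612, 0.3631]
tool_rot: [-3.123, -0.32, 0.001]
ft_force: [-0.8, -0.1, 0.8]
grip_width: 1.0
```

```bash
cat >> h.py <<'E'
def wrist(name):
    p=imaging.camera_params("wrist");im=imaging.get_image("wrist");cv2.imwrite(f"pics/{name}.png",im);return im,p
def dark(im,t,s=110): return ((im.max(2)<t)&(cv2.cvtColor(im,cv2.COLOR_BGR2HSV)[...,1]<s)).astype(np.uint8)*255
E
python3 - <<'E'
from h import *
im,p=wrist("w1")
for t in(70,85):
  for c in contours(dark(im,t),(0,0,640,400))[:4]:
    if cv2.contourArea(c)>500:print(t,cv2.boundingRect(c),rect(c,.01,p))
plan(.5013,.0584,.008,101.2)
E
```

```text
70 (0, 254, 640, 146) [295.3  26.4 909.8 229.1 -78.1]
70 (115, 0, 74, 178) [549.2 244.2 171.8  67.    7.1]
85 (0, 254, 640, 146) [295.3  26.4 909.8 229.1 -78.1]
85 (115, 0, 74, 179) [548.5 244.6 173.1  67.2   6.7]
85 (305, 146, 33, 69) [496.9  63.6  78.   36.2  12.5]
85 (510, 166, 40, 35) [ 541.7 -163.7   43.7   39.   -78.3]
d(tool) [0.002, 0.0004, 0.1916] spin 0.3 cur jaw yaw -78.5 grasp pt [0.4995 0.0583 0.1996] tilt [-0.001  0.    -1.   ]
```

View pics/w1.png

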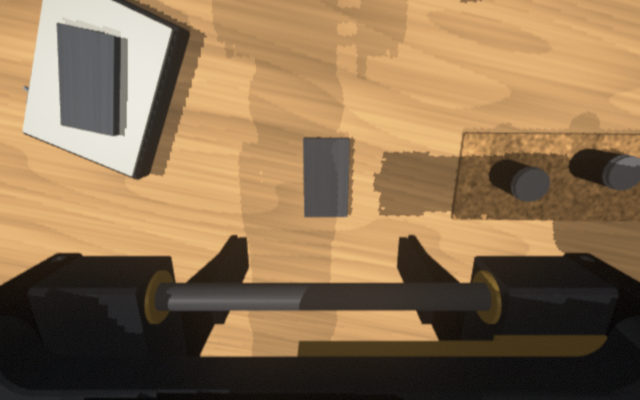

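The wrist view shows the loose plate at (304–352, 137–217) between the open fingers. The lower plate's top face is at about (57–122, 22–135), with its darker side face at x≈120. Next I'll mask the top faces only.

```bash
python3 - <<'E'
from h import *
im=cv2.imread("pics/w1.png");p=imaging.camera_params("wrist");hsv=cv2.cvtColor(im,cv2.COLOR_BGR2HSV)
print([(im[y,x].tolist(),hsv[y,x,1]) for x,y in((320,180),(340,200),(85,80),(110,100),(122,100),(365,180),(260,180),(530,182),(90,15),(126,80))])
for t0,t1 in((45,105),(50,115)):
  m=((hsv[...,1]<75)&(im.max(2)>t0)&(im.max(2)<t1)).astype(np.uint8)*255
  for n,roi,z in(("loose",(290,125,365,230),.01),("lower",(45,10,130,145),.04)):
    c=contours(m,roi)[0];print(n,t0,cv2.boundingRect(c),rect(c,z,p))
E
```

```text
[([79, 81, 84], np.uint8(15)), ([93, 92, 95], np.uint8(8)), ([101, 97, 95], np.uint8(15)), ([101, 99, 97], np.uint8(10)), ([117, 125, 127], np.uint8(20)), ([127, 192, 236], np.uint8(118)), ([108, 163, 212], np.uint8(125)), ([68, 70, 74], np.uint8(21)), ([213, 224, 227], np.uint8(16)), ([119, 128, 131], np.uint8(23))]
loose 45 (304, 138, 46, 78) [501.7  55.   87.6  49.   11.2]
lower 45 (58, 24, 63, 111) [ 5.544e+02  2.875e+02  8.760e+01  5.440e+01 -3.000e-01]
loose 50 (303, 138, 47, 79) [501.1  54.9  88.6  49.2  11.4]
lower 50 (57, 24, 64, 112) [554.5 287.6  89.   54.6  -0.6]
```

```bash
python3 -c "
from h import *
plan(.5013,.0567,.0205,101.2)"
```

```text
d(tool) [0.0017, 0.002, 0.1791] spin 0.3 cur jaw yaw -78.5 grasp pt [0.4995 0.0583 0.1996] tilt [-0.001  0.    -1.   ]
```

Request:
step_arm([
  {"claw": 1, "tx": 0.002, "ty": 0.002, "tz": 0.04, "spin": 0},
  {"claw": 1, "tx": 0.002, "ty": 0.002, "tz": 0.08, "spin": 0},
  {"claw": 1, "tx": 0.002, "ty": 0.002, "tz": 0.12, "spin": 0},
  {"claw": 1, "tx": 0.002, "ty": 0.002, "tz": 0.15, "spin": 0},
  {"claw": 1, "tx": 0.002, "ty": 0.002, "tz": 0.168, "spin": 0},
  {"claw": 1, "tx": 0.002, "ty": 0.002, "tz": 0.179, "spin": 0},
  {"claw": 1, "tx": 0.002, "ty": 0.002, "tz": 0.179, "spin": 0},
  {"claw": 1, "tx": 0.002, "ty": 0.002, "tz": 0.179, "spin": 0},
])

```text
time: 2.57
position: [0.5027, 0.053, 0.1847]
tool_rot: [3.126, 0.304, 0.0]
ft_force: [-0.5, -0.1, -0.1]
grip_width: 0.995
```

Request:
step_arm([
  {"claw": 0.3, "tx": 0, "ty": 0, "tz": 0, "spin": 0},
  {"claw": 0.3, "tx": 0, "ty": 0, "tz": 0, "spin": 0},
  {"claw": 0.3, "tx": 0, "ty": 0, "tz": 0, "spin": 0},
  {"claw": 0.3, "tx": 0, "ty": 0, "tz": 0, "spin": 0},
  {"claw": 0.3, "tx": 0, "ty": 0, "tz": 0, "spin": 0},
  {"claw": 0.3, "tx": 0, "ty": 0, "tz": 0, "spin": 0},
], force=15)

```text
time: 3.07
position: [0.5023, 0.0545, 0.1846]
tool_rot: [-3.126, -0.307, -0.0]
ft_force: [-0.0, 1.3, -0.1]
grip_width: 0.634
```

```bash
python3 -c "
from h import *
plan(.5,.058,.0205,101.2)
print(get_state()['qd'].round(3) if hasattr(get_state()['qd'],'round') else 0)"
```

```text
d(tool) [-0.0016, -0.0038, 0.0006] spin 0.01 cur jaw yaw -78.8 grasp pt [0.5023 0.0546 0.0211] tilt [ 0.  0. -1.]
[-0.001  0.002 -0.003  0.001 -0.005  0.     0.   ]
```

Request:
step_arm([
  {"claw": 0.3, "tx": 0, "ty": 0, "tz": 0, "spin": 0},
  {"claw": 0.3, "tx": 0, "ty": 0, "tz": 0, "spin": 0},
  {"claw": 0.3, "tx": 0, "ty": 0, "tz": 0, "spin": 0},
  {"claw": 0.3, "tx": 0, "ty": 0, "tz": 0, "spin": 0},
], force=15)

```text
time: 3.4
position: [0.5023, 0.0547, 0.1846]
tool_rot: [-3.126, -0.307, -0.0]
ft_force: [-0.9, 1.6, 2.3]
grip_width: 0.572
```

Request:
step_arm([
  {"claw": 0.3, "tx": 0, "ty": 0, "tz": -0.03, "spin": 0},
  {"claw": 0.3, "tx": 0, "ty": 0, "tz": -0.06, "spin": 0},
  {"claw": 0.3, "tx": 0, "ty": 0, "tz": -0.1, "spin": 0},
  {"claw": 0.3, "tx": 0, "ty": 0, "tz": -0.13, "spin": 0},
  {"claw": 0.3, "tx": 0, "ty": 0, "tz": -0.13, "spin": 0},
])

```text
time: 3.82
position: [0.5045, 0.0548, 0.3206]
tool_rot: [3.124, 0.306, 0.017]
ft_force: [2.3, 0.3, -0.8]
grip_width: 0.569
```

```bash
python3 -c "
from h import *
plan(.53,.22,.16,90)"
```

```text
d(tool) [0.0554, -0.1577, -0.0028] spin 11.2 cur jaw yaw -78.8 grasp pt [0.5063 0.0546 0.1571] tilt [ 0.011 -0.001 -1.   ]
```

Request:
step_arm([
  {"claw": 0.3, "tx": 0.01, "ty": -0.04, "tz": -0.01, "spin": 5},
  {"claw": 0.3, "tx": 0.01, "ty": -0.08, "tz": -0.02, "spin": 11.2},
  {"claw": 0.3, "tx": 0.01, "ty": -0.12, "tz": -0.03, "spin": 11.2},
  {"claw": 0.3, "tx": 0.01, "ty": -0.16, "tz": -0.04, "spin": 11.2},
  {"claw": 0.3, "tx": 0.01, "ty": -0.2, "tz": -0.04, "spin": 11.2},
  {"claw": 0.3, "tx": 0.01, "ty": -0.233, "tz": -0.04, "spin": 11.2},
  {"claw": 0.3, "tx": 0.01, "ty": -0.233, "tz": -0.04, "spin": 11.2},
  {"claw": 0.3, "tx": 0.01, "ty": -0.233, "tz": -0.04, "spin": 11.2},
])

```text
time: 4.48
position: [0.4655, 0.2869, 0.3537]
tool_rot: [3.142, 0.009, -0.002]
ft_force: [0.6, -0.4, -1.4]
grip_width: 0.574
```

Request:
step_arm([
  {"claw": 0.3, "tx": 0, "ty": 0, "tz": 0, "spin": 0},
  {"claw": 0.3, "tx": 0, "ty": 0, "tz": 0, "spin": 0},
  {"claw": 0.3, "tx": 0, "ty": 0, "tz": 0, "spin": 0},
])

```text
time: 4.73
position: [0.4676, 0.2831, 0.354]
tool_rot: [3.14, -0.004, -0.0]
ft_force: [-0.4, 0.4, -1.3]
grip_width: 0.571
```

```bash
python3 - <<'E'
from h import *
im,p=wrist("w2");hsv=cv2.cvtColor(im,cv2.COLOR_BGR2HSV)
plan(.5545,.291,.09,90)
for t1 in(85,105,120):
  m=((hsv[...,1]<75)&(im.max(2)<t1)).astype(np.uint8)*255
  for c in contours(m,(0,0,640,400))[:4]:
    if cv2.contourArea(c)>500:print(t1,cv2.boundingRect(c),rect(c,.04,p))
print(im[100:240:20,240:420:20].max(2))
E
```

```text
d(tool) [0.0871, -0.0082, 0.1006] spin -0.15 cur jaw yaw -90.1 grasp pt [0.4674 0.2831 0.1907] tilt [-0.    -0.001 -1.   ]
85 (0, 29, 640, 371) [401.  286.  803.2 415.5  89.8]
85 (408, 283, 195, 57) [326.3  78.  215.7  70.6 -86.5]
105 (0, 0, 640, 400) [411.7 285.9 803.2 436.8  89.8]
105 (408, 283, 195, 57) [326.3  78.  215.7  70.6 -86.5]
105 (281, 45, 57, 102) [ 5.532e+02  2.943e+02  8.670e+01  4.880e+01 -4.000e-01]
120 (0, 0, 640, 400) [411.7 285.9 803.2 436.8  89.8]
120 (408, 283, 195, 57) [326.3  78.  215.7  70.6 -86.5]
120 (280, 44, 59, 104) [ 5.531e+02  2.940e+02  8.830e+01  5.020e+01 -4.000e-01]
[[244 230 217  97  95 155 239 163 246]
 [169 246 226  99  97 154 240 232 229]
 [ 91 245 226 100  97 231  63 161 161]
 [235 245 244 242 241 240 155 154 155]
 [246 244  72  65  61  59  57 158 161]
 [247 246  71  64  62  68  62 242 157]
 [242 241  76  66  68  60  58 242 239]]
```

View pics/w2.png

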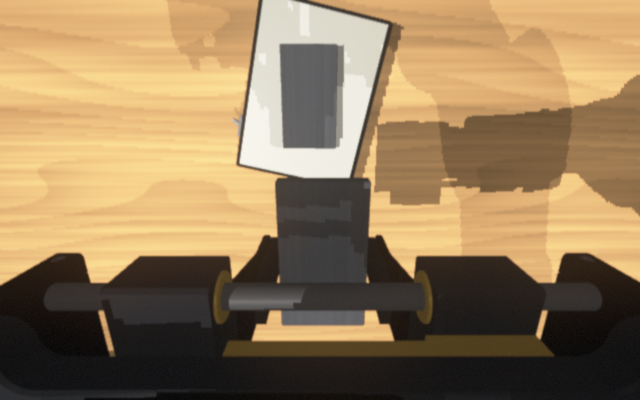

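The lower plate is clear of the gripper at (280–338, 44–148), and the held plate's front edge is at row ~178, columns 276–370. I'll use that edge to find where the held plate sits in the gripper.

```bash
python3 - <<'E'
from h import *
im=cv2.imread("pics/w2.png");p=imaging.camera_params("wrist")
P,M,s=tool();g=P+M[:,2]*ctrl.hold_point_z
print(im[170:190,300].max(1),im[170:190,350].max(1),im[200,265:385].max(1))
b=cast(np.array([(278,178),(369,180),(275,230),(368,230)],float),g[2]-.0111,p)
print(b.round(4),"g",g.round(4))
E
```

```text
[242 242 242 242 242 237 204 125  75  66  65  66  67  68  68  67  67  68
  67  67] [225 215 195 172 148 128 111  89  68  60  60  62  62  63  63  63  62  64
  62  61] [246 246 245 245 245 245 245 245 245 239 207 121  74  70  71  71  71  69
  69  69  68  68  69  68  67  68  69  66  67  66  66  67  65  65  66  64
  65  66  63  64  65  65  65  62  63  63  63  62  61  62  62  62  62  62
  61  62  59  61  60  61  60  59  61  61  59  62  61  59  60  61  60  60
  58  61  60  68  69  65  65  66  64  64  65  66  66  65  62  61  59  60
  60  60  60  59  61  62  60  59  59  60  62  62  63  65 101 180 235 243
 243 243 243 243 243 243 243 242 243 242 243 243]
[[0.5132 0.3058]
 [0.5119 0.259 ]
 [0.4842 0.3087]
 [0.484  0.2583]] g [0.4674 0.2831 0.1907]
```

The held plate is centred on the grasp point to within 0.5 mm, so I'll go to (0.553, 0.294).

Request:
step_arm([
  {"claw": 0.3, "tx": 0.04, "ty": -0.005, "tz": 0.02, "spin": 0},
  {"claw": 0.3, "tx": 0.07, "ty": -0.009, "tz": 0.04, "spin": 0},
  {"claw": 0.3, "tx": 0.0855, "ty": -0.011, "tz": 0.07, "spin": 0.3},
  {"claw": 0.3, "tx": 0.0855, "ty": -0.011, "tz": 0.1, "spin": 0.3},
  {"claw": 0.3, "tx": 0.0855, "ty": -0.011, "tz": 0.11, "spin": 0.3},
  {"claw": 0.3, "tx": 0.0855, "ty": -0.011, "tz": 0.11, "spin": 0.3},
  {"claw": 0.3, "tx": 0.0855, "ty": -0.011, "tz": 0.11, "spin": 0.3},
  {"claw": 0.3, "tx": 0.0855, "ty": -0.011, "tz": 0.11, "spin": 0.3},
])

```text
time: 5.45
position: [0.5525, 0.2964, 0.2468]
tool_rot: [-3.14, 0.007, -0.005]
ft_force: [0.9, 0.0, -1.0]
grip_width: 0.571
```

```bash
python3 -c "
from h import *
plan(.5529,.294,.0615,89.6)"
```

```text
d(tool) [-0.0001, 0.0027, 0.0218] spin 0.14 cur jaw yaw -90.3 grasp pt [0.553  0.2966 0.0833] tilt [ 0.003  0.001 -1.   ]
```

Request:
step_arm([
  {"claw": 0.3, "tx": 0, "ty": 0, "tz": 0.005, "spin": 0},
  {"claw": 0.3, "tx": 0, "ty": 0, "tz": 0.01, "spin": 0},
  {"claw": 0.3, "tx": 0, "ty": 0, "tz": 0.014, "spin": 0},
  {"claw": 0.3, "tx": 0, "ty": 0, "tz": 0.014, "spin": 0},
])

```text
time: 5.78
position: [0.5519, 0.2956, 0.2299]
tool_rot: [3.141, -0.008, -0.001]
ft_force: [-0.4, 0.2, -1.2]
grip_width: 0.573
```

```bash
python3 -c "
from h import *
plan(.5529,.294,.0615,89.6);print(get_state()['ft_force'])"
```

```text
d(tool) [0.0011, 0.0014, 0.0049] spin 0.12 cur jaw yaw -90.3 grasp pt [0.5518 0.2954 0.0664] tilt [-0.001 -0.001 -1.   ]
[-0.43351434  0.24549538 -1.20186585]
```

Request:
step_arm([
  {"claw": 0.3, "tx": 0.001, "ty": 0.0015, "tz": 0.002, "spin": 0},
  {"claw": 0.3, "tx": 0.001, "ty": 0.0015, "tz": 0.004, "spin": 0},
  {"claw": 0.3, "tx": 0.001, "ty": 0.0015, "tz": 0.005, "spin": 0},
  {"claw": 0.3, "tx": 0.001, "ty": 0.0015, "tz": 0.005, "spin": 0},
])

```text
time: 6.12
position: [0.5532, 0.2942, 0.2252]
tool_rot: [3.141, -0.008, -0.001]
ft_force: [0.1, 0.2, 0.0]
grip_width: 0.569
```

```bash
python3 -c "
from h import *
plan(.5529,.294,.0612,89.6);print(get_state()['ft_force'])"
```

```text
d(tool) [-0.0003, 0.0002, 0.0005] spin 0.11 cur jaw yaw -90.3 grasp pt [0.5532 0.2942 0.0617] tilt [-0. -0. -1.]
[0.08649873 0.18674676 0.0391755 ]
```

The weight has come off the wrist (Fz -1.2 to 0), so the plate is down. Releasing and rising.

Request:
step_arm([
  {"claw": 0.75, "tx": 0, "ty": 0, "tz": 0, "spin": 0},
  {"claw": 0.75, "tx": 0, "ty": 0, "tz": 0, "spin": 0},
  {"claw": 0.75, "tx": 0, "ty": 0, "tz": 0, "spin": 0},
  {"claw": 0.75, "tx": 0, "ty": 0, "tz": 0, "spin": 0},
  {"claw": 0.75, "tx": 0, "ty": 0, "tz": 0, "spin": 0},
])

```text
time: 6.53
position: [0.5533, 0.2944, 0.2257]
tool_rot: [-3.142, 0.008, -0.0]
ft_force: [-0.3, -1.1, 0.9]
grip_width: 0.738
```

Request:
step_arm([
  {"claw": 0.75, "tx": 0, "ty": 0, "tz": -0.01, "spin": 0},
  {"claw": 0.75, "tx": 0, "ty": 0, "tz": -0.03, "spin": 0},
  {"claw": 0.75, "tx": 0, "ty": 0, "tz": -0.06, "spin": 0},
  {"claw": 0.75, "tx": -0.02, "ty": 0, "tz": -0.1, "spin": 0},
  {"claw": 0.75, "tx": -0.055, "ty": 0.002, "tz": -0.13, "spin": 0},
  {"claw": 0.75, "tx": -0.085, "ty": 0.002, "tz": -0.13, "spin": 0},
  {"claw": 0.75, "tx": -0.085, "ty": 0.002, "tz": -0.13, "spin": 0},
  {"claw": 0.75, "tx": -0.085, "ty": 0.002, "tz": -0.13, "spin": 0},
])

```text
time: 7.2
position: [0.4665, 0.2937, 0.3573]
tool_rot: [3.14, -0.004, 0.006]
ft_force: [0.5, -0.7, 0.5]
grip_width: 0.746
```

```bash
python3 - <<'E'
from h import *
im,p=wrist("w3");hsv=cv2.cvtColor(im,cv2.COLOR_BGR2HSV)
for t0,t1 in((0,105),(0,120),(60,120)):
  m=((hsv[...,1]<75)&(im.max(2)<t1)&(im.max(2)>=t0)).astype(np.uint8)*255
  for c in contours(m,(230,5,420,200))[:3]:
    if cv2.contourArea(c)>500:print(t1,cv2.boundingRect(c),rect(c,.05,p))
plan(.49,-.05,.2,10.5)
E
```

```text
105 (293, 44, 61, 105) [ 5.527e+02  2.926e+02  8.740e+01  5.140e+01 -4.000e-01]
120 (293, 44, 69, 106) [ 5.522e+02  2.893e+02  8.840e+01  5.850e+01 -4.000e-01]
120 (249, 5, 153, 183) [553.  295.7 144.1 109.1 -12.8]
120 (293, 44, 69, 106) [ 5.522e+02  2.893e+02  8.840e+01  5.850e+01 -4.000e-01]
d(tool) [0.0231, 0.3426, -0.0066] spin 79.25 cur jaw yaw -90.2 grasp pt [0.4684 0.2927 0.193 ] tilt [ 0.003 -0.001 -1.   ]
```

View pics/w3.png

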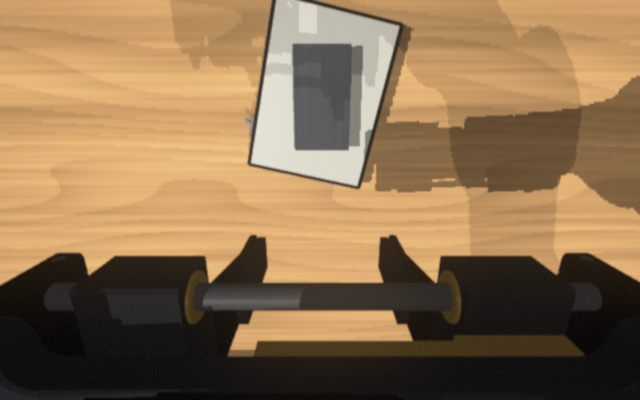

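The stack is flush (rectangle 87 x 51 mm at 0.5527, 0.2926, yaw -0.4°, against 0.5531, 0.2940 for the lower plate). On to the cans.

Request:
step_arm([
  {"claw": 0.75, "tx": 0.01, "ty": 0.04, "tz": 0, "spin": 0},
  {"claw": 0.75, "tx": 0.01, "ty": 0.08, "tz": 0, "spin": 0},
  {"claw": 0.75, "tx": 0.01, "ty": 0.12, "tz": 0, "spin": -3},
  {"claw": 0.75, "tx": 0.01, "ty": 0.16, "tz": 0, "spin": -6},
  {"claw": 0.75, "tx": 0.01, "ty": 0.2, "tz": 0, "spin": -9},
  {"claw": 0.75, "tx": 0.01, "ty": 0.24, "tz": 0, "spin": -11},
  {"claw": 0.75, "tx": 0.01, "ty": 0.28, "tz": 0, "spin": -11},
  {"claw": 0.75, "tx": 0.01, "ty": 0.32, "tz": 0, "spin": -11},
])

```text
time: 7.92
position: [0.4769, -0.0303, 0.3554]
tool_rot: [-3.128, -0.291, -0.0]
ft_force: [-0.1, -0.3, 1.0]
grip_width: 0.752
```

```bash
python3 -c "
from h import *
plan(.48,-.2,.2,-79)"
```

```text
d(tool) [-0.0283, 0.1674, -0.0081] spin -0.36 cur jaw yaw -79.4 grasp pt [ 0.4769 -0.0303  0.1919] tilt [ 0.  0. -1.]
```

Request:
step_arm([
  {"claw": 0.75, "tx": -0.01, "ty": 0.04, "tz": 0, "spin": 0},
  {"claw": 0.75, "tx": -0.02, "ty": 0.08, "tz": 0, "spin": 0},
  {"claw": 0.75, "tx": -0.028, "ty": 0.12, "tz": 0, "spin": 0},
  {"claw": 0.75, "tx": -0.028, "ty": 0.15, "tz": 0, "spin": 0},
  {"claw": 0.75, "tx": -0.028, "ty": 0.167, "tz": -0.008, "spin": 0},
  {"claw": 0.75, "tx": -0.028, "ty": 0.167, "tz": -0.008, "spin": 0},
  {"claw": 0.75, "tx": -0.028, "ty": 0.167, "tz": -0.008, "spin": 0},
])

```text
time: 8.5
position: [0.4805, -0.1984, 0.363]
tool_rot: [-3.127, -0.288, 0.001]
ft_force: [-0.3, 1.2, -0.7]
grip_width: 0.75
```

```bash
python3 - <<'E'
from h import *
im,p=wrist("w4");hsv=cv2.cvtColor(im,cv2.COLOR_BGR2HSV)
plan(.549,-.131,.1,-79)
m=((hsv[...,1]<60)&(im.max(2)>40)&(im.max(2)<150)).astype(np.uint8)*255
for c in contours(m,(0,0,640,230))[:5]:
  if cv2.contourArea(c)>300:
    w=cast(c[:,0,:].astype(float),.059,p);(x,y),r=cv2.minEnclosingCircle((w*1000).astype(np.float32));print(cv2.boundingRect(c),im[int(c[:,0,1].mean()),int(c[:,0,0].mean())],x,y,r)
E
```

```text
d(tool) [0.0797, -0.0515, 0.0994] spin -0.32 cur jaw yaw -79.3 grasp pt [ 0.4804 -0.1965  0.1993] tilt [-0.001  0.002 -1.   ]
(432, 74, 41, 39) [117 117 122] 588.7402954101562 -292.13037109375 17.733409881591797
(340, 72, 38, 40) [104 107 112] 574.7761840820312 -212.33798217773438 16.76034927368164
(245, 89, 38, 38) [131 135 137] 547.1026611328125 -132.9221954345703 16.593929290771484
```

View pics/w4.png

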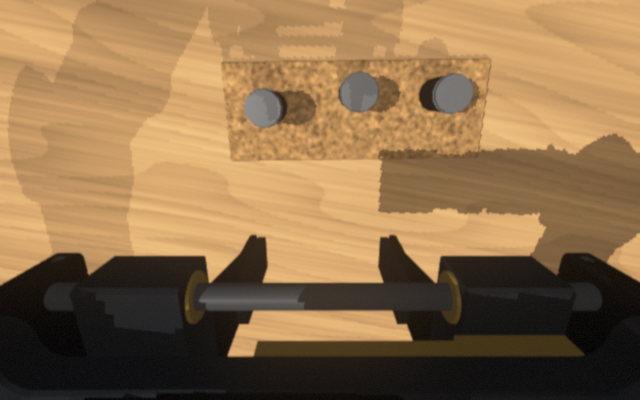

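The three lids are centred at about (263,108), (359,92) and (453,93), all upright. That puts near at (0.547,-0.133), middle at (0.575,-0.212) and far at (0.589,-0.292).

Request:
step_arm([
  {"claw": 0.75, "tx": 0.03, "ty": -0.02, "tz": 0.02, "spin": 0},
  {"claw": 0.75, "tx": 0.06, "ty": -0.04, "tz": 0.05, "spin": 0},
  {"claw": 0.75, "tx": 0.078, "ty": -0.05, "tz": 0.08, "spin": 0},
  {"claw": 0.75, "tx": 0.078, "ty": -0.05, "tz": 0.1, "spin": 0},
  {"claw": 0.75, "tx": 0.078, "ty": -0.05, "tz": 0.1, "spin": 0},
  {"claw": 0.75, "tx": 0.078, "ty": -0.05, "tz": 0.1, "spin": 0},
])

```text
time: 9.05
position: [0.547, -0.1317, 0.2624]
tool_rot: [-3.126, -0.297, 0.005]
ft_force: [0.4, -0.5, 0.4]
grip_width: 0.75
```

```bash
python3 -c "
from h import *
plan(.547,-.133,.030)"
```

```text
d(tool) [0.0005, 0.0017, 0.0689] grasp pt [ 0.5465 -0.1315  0.0989] tilt [-0.003  0.001 -1.   ]
```

Request:
step_arm([
  {"claw": 0.75, "tx": 0, "ty": 0.002, "tz": 0.02, "spin": 0},
  {"claw": 0.75, "tx": 0, "ty": 0.002, "tz": 0.04, "spin": 0},
  {"claw": 0.75, "tx": 0, "ty": 0.002, "tz": 0.06, "spin": 0},
  {"claw": 0.75, "tx": 0, "ty": 0.002, "tz": 0.069, "spin": 0},
  {"claw": 0.75, "tx": 0, "ty": 0.002, "tz": 0.069, "spin": 0},
  {"claw": 0.5, "tx": 0, "ty": 0.002, "tz": 0.069, "spin": 0},
  {"claw": 0.3, "tx": 0, "ty": 0.002, "tz": 0.069, "spin": 0},
  {"claw": 0.2, "tx": 0, "ty": 0.002, "tz": 0.069, "spin": 0},
], force=20)

```text
time: 9.72
position: [0.5487, -0.1351, 0.1963]
tool_rot: [3.127, 0.293, 0.004]
ft_force: [-0.1, 1.1, 0.2]
grip_width: 0.604
```

Request:
step_arm([
  {"claw": 0.2, "tx": 0, "ty": 0, "tz": 0, "spin": 0},
  {"claw": 0.2, "tx": 0, "ty": 0, "tz": 0, "spin": 0},
  {"claw": 0.2, "tx": 0, "ty": 0, "tz": 0, "spin": 0},
  {"claw": 0.2, "tx": 0, "ty": 0, "tz": 0, "spin": 0},
  {"claw": 0.2, "tx": 0, "ty": 0, "tz": 0, "spin": 0},
  {"claw": 0.2, "tx": 0, "ty": 0, "tz": 0, "spin": 0},
  {"claw": 0.2, "tx": 0, "ty": 0, "tz": 0, "spin": 0},
])

```text
time: 10.3
position: [0.5483, -0.1335, 0.1953]
tool_rot: [-3.126, -0.295, -0.001]
ft_force: [-2.2, 5.0, 6.7]
grip_width: 0.374
```

```bash
python3 -c "
from h import *
plan(.547,-.133,.030)
print(get_state()['ft_force'])"
```

```text
d(tool) [-0.0013, -0.0005, 0.0018] grasp pt [ 0.5484 -0.1333  0.0318] tilt [ 0.     0.001 -1.   ]
[-2.15255717  4.98083663  6.71440162]
```

Request:
step_arm([
  {"claw": 0.2, "tx": 0, "ty": 0, "tz": -0.01, "spin": 0},
  {"claw": 0.2, "tx": 0, "ty": 0, "tz": -0.025, "spin": 0},
  {"claw": 0.2, "tx": 0, "ty": 0, "tz": -0.04, "spin": 0},
  {"claw": 0.2, "tx": 0, "ty": 0, "tz": -0.05, "spin": 0},
  {"claw": 0.2, "tx": 0, "ty": 0, "tz": -0.05, "spin": 0},
  {"claw": 0.2, "tx": 0, "ty": 0, "tz": -0.05, "spin": 0},
  {"claw": 0.2, "tx": 0, "ty": 0, "tz": -0.05, "spin": 0},
])

```text
time: 10.88
position: [0.5473, -0.1351, 0.2436]
tool_rot: [-3.128, -0.293, 0.002]
ft_force: [-0.7, -0.2, -3.3]
grip_width: 0.376
```

Request:
step_arm([
  {"claw": 0.2, "tx": 0, "ty": 0, "tz": 0, "spin": 0},
  {"claw": 0.2, "tx": 0, "ty": 0, "tz": 0, "spin": 0},
])

```text
time: 11.05
position: [0.5475, -0.1349, 0.2435]
tool_rot: [-3.127, -0.293, 0.003]
ft_force: [0.2, -0.1, -2.9]
grip_width: 0.375
```

Request:
step_arm([
  {"claw": 0.2, "tx": 0, "ty": 0, "tz": 0, "spin": 0},
])

```text
time: 11.13
position: [0.5476, -0.1348, 0.2438]
tool_rot: [-3.127, -0.293, 0.002]
ft_force: [0.4, 0.2, -3.3]
grip_width: 0.375
```

Request:
step_arm([
  {"claw": 0.2, "tx": 0, "ty": 0, "tz": 0, "spin": 0},
])

```text
time: 11.22
position: [0.5478, -0.1348, 0.2441]
tool_rot: [-3.128, -0.293, 0.001]
ft_force: [0.4, -0.4, -2.8]
grip_width: 0.375
```

```bash
python3 -c "
from h import *
plan(.547,-.133,.030)
s=get_state();print(s['ft_force'],s['joint_torque'])"
```

```text
d(tool) [-0.0003, -0.0019, 0.0506] grasp pt [ 0.5476 -0.1348  0.0806] tilt [-0.001  0.    -1.   ]
[ 0.41818809 -0.393259   -2.84106951] [ 1.70630054e-02 -4.27373064e+01 -4.77073118e+00 -2.84018487e+01
 -3.20147700e-02 -5.05095511e-02 -3.87041371e-05]
```

About 3.0 N, so the near can is heavy (~0.31 kg). All three still have to be hefted in order, so I'll set it back upright.

Request:
step_arm([
  {"claw": 0.2, "tx": 0, "ty": 0, "tz": 0.015, "spin": 0},
  {"claw": 0.2, "tx": 0, "ty": 0, "tz": 0.03, "spin": 0},
  {"claw": 0.2, "tx": 0, "ty": 0, "tz": 0.04, "spin": 0},
  {"claw": 0.2, "tx": 0, "ty": 0, "tz": 0.044, "spin": 0},
  {"claw": 0.2, "tx": 0, "ty": 0, "tz": 0.047, "spin": 0},
  {"claw": 0.2, "tx": 0, "ty": 0, "tz": 0.048, "spin": 0},
  {"claw": 0.2, "tx": 0, "ty": 0, "tz": 0.049, "spin": 0},
  {"claw": 0.2, "tx": 0, "ty": 0, "tz": 0.049, "spin": 0},
])

```text
time: 11.88
position: [0.5482, -0.1349, 0.196]
tool_rot: [3.127, 0.293, 0.001]
ft_force: [0.4, 0.2, -2.7]
grip_width: 0.374
```

```bash
python3 -c "
from h import *
plan(.547,-.133,.0318)
s=get_state();print(s['ft_force'])"
```

```text
d(tool) [-0.001, -0.0022, 0.0007] grasp pt [ 0.5484 -0.135   0.0325] tilt [ 0.001 -0.    -1.   ]
[ 0.43564361  0.20864436 -2.68788167]
```

Still carrying the weight, so I'll ease down another 1–2 mm.

Request:
step_arm([
  {"claw": 0.2, "tx": 0, "ty": 0, "tz": 0.001, "spin": 0},
  {"claw": 0.2, "tx": 0, "ty": 0, "tz": 0.001, "spin": 0},
  {"claw": 0.2, "tx": 0, "ty": 0, "tz": 0.001, "spin": 0},
])

```text
time: 12.13
position: [0.5483, -0.1349, 0.1953]
tool_rot: [3.127, 0.293, 0.002]
ft_force: [-0.3, -0.2, 0.5]
grip_width: 0.376
```

```bash
python3 -c "
from h import *
plan(.547,-.133,.0318)"
```

```text
d(tool) [-0.0011, -0.0023, -0.0] grasp pt [ 0.5485 -0.135   0.0318] tilt [ 0.001 -0.001 -1.   ]
```

Request:
step_arm([
  {"claw": 0.5, "tx": 0, "ty": 0, "tz": 0, "spin": 0},
  {"claw": 0.75, "tx": 0, "ty": 0, "tz": 0, "spin": 0},
  {"claw": 0.75, "tx": 0, "ty": 0, "tz": 0, "spin": 0},
  {"claw": 0.75, "tx": 0, "ty": 0, "tz": 0, "spin": 0},
  {"claw": 0.75, "tx": 0, "ty": 0, "tz": 0, "spin": 0},
  {"claw": 0.75, "tx": 0, "ty": 0, "tz": -0.02, "spin": 0},
  {"claw": 0.75, "tx": 0, "ty": 0, "tz": -0.05, "spin": 0},
  {"claw": 0.75, "tx": 0, "ty": 0, "tz": -0.07, "spin": 0},
])

```text
time: 12.8
position: [0.5482, -0.1347, 0.2661]
tool_rot: [3.128, 0.294, 0.001]
ft_force: [1.6, -0.1, 0.7]
grip_width: 0.742
```

Request:
step_arm([
  {"claw": 0.75, "tx": 0, "ty": 0, "tz": -0.015, "spin": 0},
  {"claw": 0.75, "tx": 0.006, "ty": 0.035, "tz": -0.015, "spin": 0},
  {"claw": 0.75, "tx": 0.012, "ty": 0.07, "tz": -0.01, "spin": 0},
  {"claw": 0.75, "tx": 0.012, "ty": 0.08, "tz": 0, "spin": 0},
  {"claw": 0.75, "tx": 0.012, "ty": 0.08, "tz": 0, "spin": 0},
  {"claw": 0.75, "tx": 0.012, "ty": 0.08, "tz": 0, "spin": 0},
])

```text
time: 13.3
position: [0.574, -0.2116, 0.2634]
tool_rot: [-3.126, -0.291, 0.003]
ft_force: [0.3, 0.5, 0.1]
grip_width: 0.748
```

```bash
python3 - <<'E'
from h import *
im,p=wrist("w5");hsv=cv2.cvtColor(im,cv2.COLOR_BGR2HSV)
plan(.575,-.212,.0315)
m=((hsv[...,1]<60)&(im.max(2)>40)&(im.max(2)<150)).astype(np.uint8)*255
for c in contours(m,(0,0,640,300))[:6]:
  if cv2.contourArea(c)>300:
    w=cast(c[:,0,:].astype(float),.059,p);(x,y),r=cv2.minEnclosingCircle((w*1000).astype(np.float32));print(cv2.boundingRect(c),x,y,r)
E
```

```text
d(tool) [0.0005, 0.0023, 0.0691] grasp pt [ 0.5742 -0.21    0.1006] tilt [-0.001  0.002 -1.   ]
(194, 282, 258, 18) 525.834228515625 -220.12652587890625 89.74176025390625
(423, 207, 54, 51) 589.9888916015625 -291.8682556152344 18.633991241455078
(302, 206, 49, 50) 577.0075073242188 -212.7552947998047 17.389835357666016
(180, 225, 52, 48) 549.80126953125 -136.41217041015625 17.820653915405273
(468, 283, 134, 17) 557.129638671875 -364.1031494140625 47.01787185668945
(90, 288, 89, 12) 505.8951416015625 -90.48275756835938 31.531429290771484
```

View pics/w5.png

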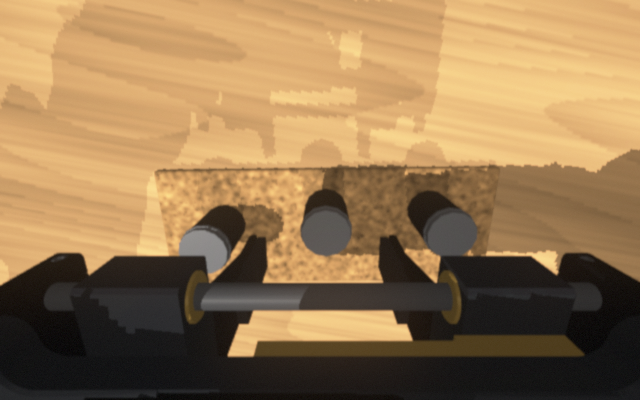

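All three cans are standing, with lids at about (204,249), (327,231) and (450,232). The middle one is at (0.576,-0.2125), so I'll descend on it.

Request:
step_arm([
  {"claw": 0.75, "tx": 0.0015, "ty": 0.0025, "tz": 0.02, "spin": 0},
  {"claw": 0.75, "tx": 0.0015, "ty": 0.0025, "tz": 0.04, "spin": 0},
  {"claw": 0.75, "tx": 0.0015, "ty": 0.0025, "tz": 0.06, "spin": 0},
  {"claw": 0.75, "tx": 0.0015, "ty": 0.0025, "tz": 0.069, "spin": 0},
  {"claw": 0.75, "tx": 0.0015, "ty": 0.0025, "tz": 0.069, "spin": 0},
  {"claw": 0.5, "tx": 0.0015, "ty": 0.0025, "tz": 0.069, "spin": 0},
  {"claw": 0.3, "tx": 0.0015, "ty": 0.0025, "tz": 0.069, "spin": 0},
  {"claw": 0.2, "tx": 0.0015, "ty": 0.0025, "tz": 0.069, "spin": 0},
], force=20)

```text
time: 14.02
position: [0.5773, -0.2133, 0.1972]
tool_rot: [3.127, 0.294, 0.004]
ft_force: [0.1, 0.1, -0.8]
grip_width: 0.601
```

Request:
step_arm([
  {"claw": 0.2, "tx": 0, "ty": 0, "tz": 0, "spin": 0},
  {"claw": 0.2, "tx": 0, "ty": 0, "tz": 0, "spin": 0},
  {"claw": 0.2, "tx": 0, "ty": 0, "tz": 0, "spin": 0},
  {"claw": 0.2, "tx": 0, "ty": 0, "tz": 0, "spin": 0},
  {"claw": 0.2, "tx": 0, "ty": 0, "tz": 0, "spin": 0},
  {"claw": 0.2, "tx": 0, "ty": 0, "tz": 0, "spin": 0},
  {"claw": 0.2, "tx": 0, "ty": 0, "tz": 0, "spin": 0},
  {"claw": 0.2, "tx": 0, "ty": 0, "tz": 0, "spin": 0},
])

```text
time: 14.68
position: [0.5767, -0.2135, 0.196]
tool_rot: [3.127, 0.293, 0.001]
ft_force: [-1.7, -0.1, 5.4]
grip_width: 0.381
```

Request:
step_arm([
  {"claw": 0.2, "tx": 0, "ty": 0, "tz": -0.01, "spin": 0},
  {"claw": 0.2, "tx": 0, "ty": 0, "tz": -0.025, "spin": 0},
  {"claw": 0.2, "tx": 0, "ty": 0, "tz": -0.04, "spin": 0},
  {"claw": 0.2, "tx": 0, "ty": 0, "tz": -0.05, "spin": 0},
  {"claw": 0.2, "tx": 0, "ty": 0, "tz": -0.05, "spin": 0},
  {"claw": 0.2, "tx": 0, "ty": 0, "tz": -0.05, "spin": 0},
  {"claw": 0.2, "tx": 0, "ty": 0, "tz": -0.05, "spin": 0},
])

```text
time: 15.27
position: [0.5761, -0.2134, 0.2447]
tool_rot: [-3.127, -0.293, 0.002]
ft_force: [0.8, -0.5, -0.8]
grip_width: 0.378
```

Request:
step_arm([
  {"claw": 0.2, "tx": 0, "ty": 0, "tz": 0, "spin": 0},
  {"claw": 0.2, "tx": 0, "ty": 0, "tz": 0, "spin": 0},
  {"claw": 0.2, "tx": 0, "ty": 0, "tz": 0, "spin": 0},
])

```text
time: 15.52
position: [0.5763, -0.2134, 0.2447]
tool_rot: [-3.127, -0.293, 0.002]
ft_force: [0.9, -0.1, -1.1]
grip_width: 0.381
```

Request:
step_arm([
  {"claw": 0.2, "tx": 0, "ty": 0, "tz": 0, "spin": 0},
])

```text
time: 15.6
position: [0.5764, -0.2134, 0.245]
tool_rot: [-3.128, -0.293, 0.001]
ft_force: [-0.2, -0.9, -0.9]
grip_width: 0.381
```

```bash
python3 -c "
from h import *
plan(.575,-.212,.0318)"
```

```text
d(tool) [-0.001, -0.0015, 0.0497] grasp pt [ 0.5763 -0.2134  0.0815] tilt [-0.001  0.    -1.   ]
```

About 0.6–0.9 N, so the middle one is light. Setting it back, then hovering over the far can.

Request:
step_arm([
  {"claw": 0.2, "tx": 0, "ty": 0, "tz": 0.015, "spin": 0},
  {"claw": 0.2, "tx": 0, "ty": 0, "tz": 0.03, "spin": 0},
  {"claw": 0.2, "tx": 0, "ty": 0, "tz": 0.04, "spin": 0},
  {"claw": 0.2, "tx": 0, "ty": 0, "tz": 0.044, "spin": 0},
  {"claw": 0.2, "tx": 0, "ty": 0, "tz": 0.047, "spin": 0},
  {"claw": 0.2, "tx": 0, "ty": 0, "tz": 0.049, "spin": 0},
  {"claw": 0.2, "tx": 0, "ty": 0, "tz": 0.05, "spin": 0},
  {"claw": 0.2, "tx": 0, "ty": 0, "tz": 0.05, "spin": 0},
])

```text
time: 16.27
position: [0.5768, -0.2135, 0.1962]
tool_rot: [3.127, 0.293, 0.001]
ft_force: [-0.9, -0.3, -0.7]
grip_width: 0.38
```

Request:
step_arm([
  {"claw": 0.2, "tx": 0, "ty": 0, "tz": 0, "spin": 0},
])

```text
time: 16.35
position: [0.5769, -0.2135, 0.1961]
tool_rot: [3.127, 0.293, 0.002]
ft_force: [0.4, 0.1, 0.8]
grip_width: 0.38
```

Request:
step_arm([
  {"claw": 0.2, "tx": 0, "ty": 0, "tz": 0, "spin": 0},
])

```text
time: 16.43
position: [0.5768, -0.2135, 0.1961]
tool_rot: [3.127, 0.293, 0.002]
ft_force: [-0.9, 0.3, 0.3]
grip_width: 0.381
```

Request:
step_arm([
  {"claw": 0.5, "tx": 0, "ty": 0, "tz": 0.0005, "spin": 0},
  {"claw": 0.75, "tx": 0, "ty": 0, "tz": 0.0005, "spin": 0},
  {"claw": 0.75, "tx": 0, "ty": 0, "tz": 0, "spin": 0},
  {"claw": 0.75, "tx": 0, "ty": 0, "tz": 0, "spin": 0},
  {"claw": 0.75, "tx": 0, "ty": 0, "tz": 0, "spin": 0},
  {"claw": 0.75, "tx": 0, "ty": 0, "tz": -0.02, "spin": 0},
  {"claw": 0.75, "tx": 0, "ty": 0, "tz": -0.05, "spin": 0},
  {"claw": 0.75, "tx": 0, "ty": 0, "tz": -0.07, "spin": 0},
])

```text
time: 17.1
position: [0.5768, -0.2134, 0.2672]
tool_rot: [3.128, 0.293, 0.001]
ft_force: [0.1, -1.0, 0.9]
grip_width: 0.744
```

Request:
step_arm([
  {"claw": 0.75, "tx": 0, "ty": 0, "tz": -0.015, "spin": 0},
  {"claw": 0.75, "tx": -0.001, "ty": 0.035, "tz": -0.015, "spin": 0},
  {"claw": 0.75, "tx": -0.002, "ty": 0.07, "tz": -0.01, "spin": 0},
  {"claw": 0.75, "tx": -0.002, "ty": 0.08, "tz": 0, "spin": 0},
  {"claw": 0.75, "tx": -0.002, "ty": 0.08, "tz": 0, "spin": 0},
  {"claw": 0.75, "tx": -0.002, "ty": 0.08, "tz": 0, "spin": 0},
])

```text
time: 17.6
position: [0.5888, -0.2928, 0.2643]
tool_rot: [-3.126, -0.291, 0.003]
ft_force: [-0.5, 1.1, -0.3]
grip_width: 0.752
```

```bash
python3 - <<'E'
from h import *
im,p=wrist("w6");hsv=cv2.cvtColor(im,cv2.COLOR_BGR2HSV)
plan(.590,-.292,.0318)
m=((hsv[...,1]<60)&(im.max(2)>40)&(im.max(2)<150)).astype(np.uint8)*255
for c in contours(m,(0,0,640,280))[:6]:
  if cv2.contourArea(c)>300:
    w=cast(c[:,0,:].astype(float),.059,p);(x,y),r=cv2.minEnclosingCircle((w*1000).astype(np.float32));print(cv2.boundingRect(c),x,y,r)
E
```

```text
d(tool) [0.0006, 0.0013, 0.0697] grasp pt [ 0.5893 -0.291   0.1015] tilt [-0.001  0.002 -1.   ]
(176, 204, 54, 50) 577.541015625 -214.9622802734375 18.13152313232422
(301, 207, 50, 49) 591.0317993164062 -293.9384765625 17.2741756439209
(51, 224, 61, 48) 548.8023681640625 -134.73684692382812 22.725927352905273
```

Request:
step_arm([
  {"claw": 0.75, "tx": 0.001, "ty": 0.002, "tz": 0.02, "spin": 0},
  {"claw": 0.75, "tx": 0.001, "ty": 0.002, "tz": 0.04, "spin": 0},
  {"claw": 0.75, "tx": 0.001, "ty": 0.002, "tz": 0.06, "spin": 0},
  {"claw": 0.75, "tx": 0.001, "ty": 0.002, "tz": 0.07, "spin": 0},
  {"claw": 0.75, "tx": 0.001, "ty": 0.002, "tz": 0.07, "spin": 0},
  {"claw": 0.5, "tx": 0.001, "ty": 0.002, "tz": 0.07, "spin": 0},
  {"claw": 0.3, "tx": 0.001, "ty": 0.002, "tz": 0.07, "spin": 0},
  {"claw": 0.2, "tx": 0.001, "ty": 0.002, "tz": 0.07, "spin": 0},
], force=20)

```text
time: 18.32
position: [0.5916, -0.2941, 0.1973]
tool_rot: [3.126, 0.294, 0.004]
ft_force: [0.4, -0.4, -0.2]
grip_width: 0.604
```

Request:
step_arm([
  {"claw": 0.2, "tx": 0, "ty": 0, "tz": 0, "spin": 0},
  {"claw": 0.2, "tx": 0, "ty": 0, "tz": 0, "spin": 0},
  {"claw": 0.2, "tx": 0, "ty": 0, "tz": 0, "spin": 0},
  {"claw": 0.2, "tx": 0, "ty": 0, "tz": 0, "spin": 0},
  {"claw": 0.2, "tx": 0, "ty": 0, "tz": 0, "spin": 0},
  {"claw": 0.2, "tx": 0, "ty": 0, "tz": 0, "spin": 0},
  {"claw": 0.2, "tx": 0, "ty": 0, "tz": 0, "spin": 0},
  {"claw": 0.2, "tx": 0, "ty": 0, "tz": 0, "spin": 0},
])

```text
time: 18.98
position: [0.591, -0.2943, 0.1962]
tool_rot: [3.127, 0.293, 0.001]
ft_force: [-0.5, 0.8, 6.1]
grip_width: 0.378
```

Request:
step_arm([
  {"claw": 0.2, "tx": 0, "ty": 0, "tz": -0.01, "spin": 0},
  {"claw": 0.2, "tx": 0, "ty": 0, "tz": -0.025, "spin": 0},
  {"claw": 0.2, "tx": 0, "ty": 0, "tz": -0.04, "spin": 0},
  {"claw": 0.2, "tx": 0, "ty": 0, "tz": -0.05, "spin": 0},
  {"claw": 0.2, "tx": 0, "ty": 0, "tz": -0.05, "spin": 0},
  {"claw": 0.2, "tx": 0, "ty": 0, "tz": -0.05, "spin": 0},
  {"claw": 0.2, "tx": 0, "ty": 0, "tz": -0.05, "spin": 0},
])

```text
time: 19.57
position: [0.5904, -0.2941, 0.245]
tool_rot: [-3.128, -0.293, 0.001]
ft_force: [-0.0, 1.1, -0.8]
grip_width: 0.381
```

Request:
step_arm([
  {"claw": 0.2, "tx": 0, "ty": 0, "tz": 0, "spin": 0},
  {"claw": 0.2, "tx": 0, "ty": 0, "tz": 0, "spin": 0},
  {"claw": 0.2, "tx": 0, "ty": 0, "tz": 0, "spin": 0},
])

```text
time: 19.82
position: [0.5905, -0.2941, 0.2447]
tool_rot: [-3.127, -0.293, 0.002]
ft_force: [0.4, 0.5, -0.6]
grip_width: 0.38
```

Request:
step_arm([
  {"claw": 0.2, "tx": 0, "ty": 0, "tz": 0, "spin": 0},
])

```text
time: 19.9
position: [0.5907, -0.2941, 0.245]
tool_rot: [-3.127, -0.293, 0.001]
ft_force: [-0.0, -0.8, -1.1]
grip_width: 0.379
```

```bash
python3 -c "
from h import *
plan(.575,-.212,.0318)"
```

```text
d(tool) [0.0, -0.0835, 0.0497] grasp pt [ 0.5905 -0.2941  0.0815] tilt [-0.001  0.    -1.   ]
```

The far can is light too (~0.8 N). Setting it back and returning to the near one.

Request:
step_arm([
  {"claw": 0.2, "tx": 0, "ty": 0, "tz": 0.015, "spin": 0},
  {"claw": 0.2, "tx": 0, "ty": 0, "tz": 0.03, "spin": 0},
  {"claw": 0.2, "tx": 0, "ty": 0, "tz": 0.04, "spin": 0},
  {"claw": 0.2, "tx": 0, "ty": 0, "tz": 0.044, "spin": 0},
  {"claw": 0.2, "tx": 0, "ty": 0, "tz": 0.047, "spin": 0},
  {"claw": 0.2, "tx": 0, "ty": 0, "tz": 0.049, "spin": 0},
  {"claw": 0.2, "tx": 0, "ty": 0, "tz": 0.05, "spin": 0},
  {"claw": 0.2, "tx": 0, "ty": 0, "tz": 0.0505, "spin": 0},
])

```text
time: 20.57
position: [0.5907, -0.294, 0.1961]
tool_rot: [-3.128, -0.293, 0.001]
ft_force: [-5.1, 1.9, 6.2]
grip_width: 0.377
```

Request:
step_arm([
  {"claw": 0.2, "tx": 0, "ty": 0, "tz": 0, "spin": 0},
  {"claw": 0.2, "tx": 0, "ty": 0, "tz": 0, "spin": 0},
])

```text
time: 20.73
position: [0.591, -0.2941, 0.1962]
tool_rot: [3.127, 0.293, 0.001]
ft_force: [-3.0, 1.0, 4.8]
grip_width: 0.379
```

Request:
step_arm([
  {"claw": 0.5, "tx": 0, "ty": 0, "tz": 0, "spin": 0},
  {"claw": 0.75, "tx": 0, "ty": 0, "tz": 0, "spin": 0},
  {"claw": 0.75, "tx": 0, "ty": 0, "tz": 0, "spin": 0},
  {"claw": 0.75, "tx": 0, "ty": 0, "tz": 0, "spin": 0},
  {"claw": 0.75, "tx": 0, "ty": 0, "tz": 0, "spin": 0},
  {"claw": 0.75, "tx": 0, "ty": 0, "tz": -0.02, "spin": 0},
  {"claw": 0.75, "tx": 0, "ty": 0, "tz": -0.05, "spin": 0},
  {"claw": 0.75, "tx": 0, "ty": 0, "tz": -0.085, "spin": 0},
])

```text
time: 21.4
position: [0.5899, -0.2939, 0.2786]
tool_rot: [-3.125, -0.293, 0.006]
ft_force: [0.5, -0.0, 0.3]
grip_width: 0.745
```

Request:
step_arm([
  {"claw": 0.75, "tx": 0, "ty": 0, "tz": 0, "spin": 0},
  {"claw": 0.75, "tx": -0.003, "ty": -0.04, "tz": 0, "spin": 0},
  {"claw": 0.75, "tx": -0.006, "ty": -0.08, "tz": 0, "spin": 0},
  {"claw": 0.75, "tx": -0.009, "ty": -0.12, "tz": 0, "spin": 0},
  {"claw": 0.75, "tx": -0.012, "ty": -0.15, "tz": 0.005, "spin": 0},
  {"claw": 0.75, "tx": -0.012, "ty": -0.164, "tz": 0.015, "spin": 0},
  {"claw": 0.75, "tx": -0.012, "ty": -0.164, "tz": 0.015, "spin": 0},
  {"claw": 0.75, "tx": -0.012, "ty": -0.164, "tz": 0.015, "spin": 0},
])

```text
time: 22.07
position: [0.5484, -0.1348, 0.2648]
tool_rot: [3.127, 0.296, -0.001]
ft_force: [0.3, -0.3, 0.2]
grip_width: 0.75
```

```bash
python3 - <<'E'
from h import *
im,p=wrist("w7");hsv=cv2.cvtColor(im,cv2.COLOR_BGR2HSV)
plan(.549,-.1355,.0318)
m=((hsv[...,1]<60)&(im.max(2)>40)&(im.max(2)<150)).astype(np.uint8)*255
for c in contours(m,(0,0,640,280))[:6]:
  if cv2.contourArea(c)>300:
    w=cast(c[:,0,:].astype(float),.059,p);(x,y),r=cv2.minEnclosingCircle((w*1000).astype(np.float32));print(cv2.boundingRect(c),x,y,r)
E
```

```text
d(tool) [0.0004, -0.001, 0.0699] grasp pt [ 0.5488 -0.1365  0.1017] tilt [ 0.    -0.001 -1.   ]
(544, 192, 60, 51) 590.0227661132812 -291.0094909667969 19.20694351196289
(421, 189, 55, 51) 576.9449462890625 -211.9074249267578 17.975486755371094
(299, 210, 49, 48) 548.8421020507812 -135.27590942382812 17.319231033325195
```

View pics/w7.png

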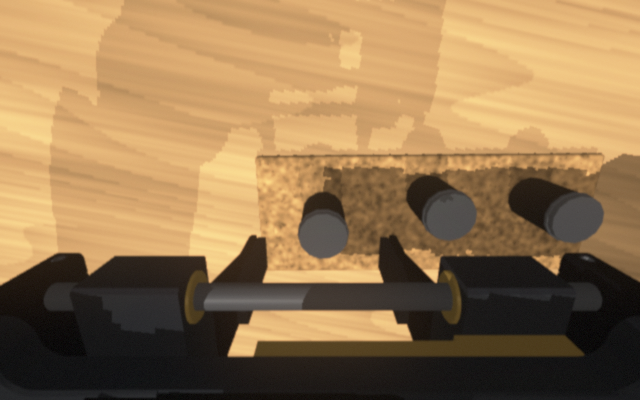

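All three cans are standing, with lids at (323,234), (448,215) and (575,217). Grasping the heavy near one.

Request:
step_arm([
  {"claw": 0.75, "tx": 0.0005, "ty": -0.0005, "tz": 0.02, "spin": 0},
  {"claw": 0.75, "tx": 0.0005, "ty": -0.0005, "tz": 0.04, "spin": 0},
  {"claw": 0.75, "tx": 0.0005, "ty": -0.0005, "tz": 0.06, "spin": 0},
  {"claw": 0.75, "tx": 0.0005, "ty": -0.0005, "tz": 0.07, "spin": 0},
  {"claw": 0.75, "tx": 0.0005, "ty": -0.0005, "tz": 0.07, "spin": 0},
  {"claw": 0.5, "tx": 0.0005, "ty": -0.0005, "tz": 0.07, "spin": 0},
  {"claw": 0.3, "tx": 0.0005, "ty": -0.0005, "tz": 0.07, "spin": 0},
  {"claw": 0.2, "tx": 0.0005, "ty": -0.0005, "tz": 0.07, "spin": 0},
], force=25)

```text
time: 22.78
position: [0.5497, -0.1351, 0.1964]
tool_rot: [3.127, 0.293, 0.004]
ft_force: [-0.6, -0.1, 0.2]
grip_width: 0.603
```

Request:
step_arm([
  {"claw": 0.2, "tx": 0, "ty": 0, "tz": 0, "spin": 0},
  {"claw": 0.2, "tx": 0, "ty": 0, "tz": 0, "spin": 0},
  {"claw": 0.2, "tx": 0, "ty": 0, "tz": 0, "spin": 0},
  {"claw": 0.2, "tx": 0, "ty": 0, "tz": 0, "spin": 0},
  {"claw": 0.2, "tx": 0, "ty": 0, "tz": 0, "spin": 0},
  {"claw": 0.2, "tx": 0, "ty": 0, "tz": 0, "spin": 0},
  {"claw": 0.2, "tx": 0, "ty": 0, "tz": 0, "spin": 0},
  {"claw": 0.2, "tx": 0, "ty": 0, "tz": 0, "spin": 0},
])

```text
time: 23.45
position: [0.5492, -0.1348, 0.1956]
tool_rot: [3.127, 0.293, 0.001]
ft_force: [-1.5, -0.3, 6.0]
grip_width: 0.37
```

Request:
step_arm([
  {"claw": 0.2, "tx": 0, "ty": 0, "tz": -0.01, "spin": 0},
  {"claw": 0.2, "tx": 0, "ty": 0, "tz": -0.03, "spin": 0},
  {"claw": 0.2, "tx": 0, "ty": 0, "tz": -0.06, "spin": 0},
  {"claw": 0.2, "tx": 0, "ty": 0, "tz": -0.09, "spin": 0},
  {"claw": 0.2, "tx": 0, "ty": 0, "tz": -0.12, "spin": 0},
  {"claw": 0.2, "tx": 0, "ty": 0, "tz": -0.145, "spin": 0},
  {"claw": 0.2, "tx": 0, "ty": 0, "tz": -0.152, "spin": 0},
  {"claw": 0.2, "tx": 0, "ty": 0, "tz": -0.152, "spin": 0},
])

```text
time: 24.12
position: [0.5493, -0.1346, 0.3487]
tool_rot: [3.126, 0.293, 0.005]
ft_force: [-0.0, -0.0, -3.1]
grip_width: 0.373
```

```bash
python3 -c "
from h import *
plan(.5527,.294,.184)"
```

```text
d(tool) [0.0825, -0.4208, 0.0007] grasp pt [ 0.5498 -0.1348  0.1852] tilt [ 0.003 -0.001 -1.   ]
```

Request:
step_arm([
  {"claw": 0.2, "tx": 0.004, "ty": -0.02, "tz": 0, "spin": 0},
  {"claw": 0.2, "tx": 0.01, "ty": -0.05, "tz": 0, "spin": 0},
  {"claw": 0.2, "tx": 0.016, "ty": -0.08, "tz": 0, "spin": 0},
  {"claw": 0.2, "tx": 0.022, "ty": -0.11, "tz": 0, "spin": 0},
  {"claw": 0.2, "tx": 0.028, "ty": -0.14, "tz": 0, "spin": 0},
  {"claw": 0.2, "tx": 0.034, "ty": -0.17, "tz": 0, "spin": 0},
  {"claw": 0.2, "tx": 0.04, "ty": -0.2, "tz": 0, "spin": 0},
  {"claw": 0.2, "tx": 0.044, "ty": -0.22, "tz": 0, "spin": 0},
])

```text
time: 24.78
position: [0.5497, 0.0931, 0.3443]
tool_rot: [-3.125, -0.299, 0.007]
ft_force: [-0.1, 0.4, -2.7]
grip_width: 0.377
```

Request:
step_arm([
  {"claw": 0.2, "tx": 0.005, "ty": -0.03, "tz": 0, "spin": 0},
  {"claw": 0.2, "tx": 0.011, "ty": -0.06, "tz": 0, "spin": 0},
  {"claw": 0.2, "tx": 0.017, "ty": -0.09, "tz": 0, "spin": 0},
  {"claw": 0.2, "tx": 0.023, "ty": -0.12, "tz": 0, "spin": 0},
  {"claw": 0.2, "tx": 0.029, "ty": -0.15, "tz": 0, "spin": 0},
  {"claw": 0.2, "tx": 0.034, "ty": -0.175, "tz": 0, "spin": 0},
  {"claw": 0.2, "tx": 0.038, "ty": -0.195, "tz": 0, "spin": 0},
  {"claw": 0.2, "tx": 0.039, "ty": -0.2, "tz": 0, "spin": 0},
])

```text
time: 25.45
position: [0.5501, 0.2976, 0.3439]
tool_rot: [-3.124, -0.303, 0.008]
ft_force: [-0.6, 1.9, -3.3]
grip_width: 0.373
```

Request:
step_arm([
  {"claw": 0.2, "tx": 0, "ty": 0, "tz": 0, "spin": 0},
  {"claw": 0.2, "tx": 0, "ty": 0, "tz": 0, "spin": 0},
  {"claw": 0.2, "tx": 0, "ty": 0, "tz": 0, "spin": 0},
  {"claw": 0.2, "tx": 0, "ty": 0, "tz": 0, "spin": 0},
  {"claw": 0.2, "tx": 0, "ty": 0, "tz": 0, "spin": 0},
  {"claw": 0.2, "tx": 0, "ty": 0, "tz": 0, "spin": 0},
  {"claw": 0.2, "tx": 0, "ty": 0, "tz": 0, "spin": 0},
  {"claw": 0.2, "tx": 0, "ty": 0, "tz": 0, "spin": 0},
])

```text
time: 26.12
position: [0.5525, 0.2931, 0.3472]
tool_rot: [3.128, 0.293, 0.001]
ft_force: [0.1, 0.4, -3.4]
grip_width: 0.379
```

```bash
python3 - <<'E'
from h import *
plan(.5527,.294,.184);s=get_state();print(s['ft_force'],np.abs(s['qd']).max())
a=imaging.get_image("scene");b=imaging.get_image("top")
cv2.imwrite("pics/end.png",np.vstack([np.hstack([a[100:360,200:600]]),cv2.resize(b[130:310,120:500],(400,190))]))
E
```

```text
d(tool) [0.0004, -0.0009, -0.0003] grasp pt [0.5525 0.2931 0.1837] tilt [ 0. -0. -1.]
[ 0.13614234  0.37351627 -3.4027734 ] 0.004588189336137898
```

View pics/end.png

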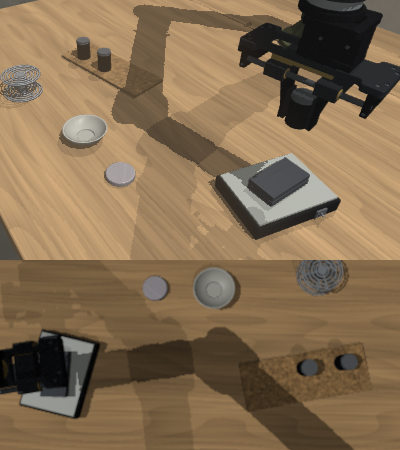

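The final picture shows the can held upright above the flush stack, the two light cans standing on the mat at about (84,47) and (104,60), and the dish, reel and cap undisturbed. Handing in.

```bash
python3 -c "
from bench import workorder
print(workorder.close_job())"
```

```text
the job is handed in; nothing more can be done
None
```

I stacked and released the loose plate on its twin, hefted all three canisters in order, and handed the job in at about 26 s of the 72 s allowed. No verdict is reported.

- **Plates:** the stack measured about 1.5 mm from the lower plate's centre, with matching yaw, and it looked flush in the picture after release.
- **Weights:** the canister nearest the light box read about 3.0 N (roughly 0.3 kg). The middle and far ones read about 0.6–1.1 N, which is noisy but clearly light. All three stood upright again on the mat after hefting.
- **Finish:** the heavy near canister is held upright and steady (joint speeds near zero, wrist reading about 3.4 N). It is within about 1 mm of the stack's middle, with its base about 10 cm above the plates.
- **Other things:** the last picture shows the two light canisters standing on the mat. The dish, reel and lens cap look where they were, judged by eye, not measured.

None of these checks failed or disagreed. The grips and one set-down pressed on the mat with about 5–7 N for a moment, far below the limits.

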